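# Push the sunk pattern plate up out of its sloping rack and lay it on the cutting mat

## Task

Get the short sole-pattern plate out of the sloping two-slot rack: it is sunk between the rails, so push it up the slope by its lower edge until about half of it stands out of the top, and let go there (a sprung pad keeps it up). Then take it by its two long sides, draw it right out of the slot and lay it flat, marked face up, in the middle of the dark cutting mat without dropping it. Leave the long plate in its slot.

Things in the scene. Friction and masses are not known exactly. Their poses are not given: they have to be found in the camera images.
- rack: fixed wooden rack, two side-by-side slots sloping 35 deg, rising to its +x. Origin on the counter midway between the slots, below the lower edges of home plates; z up. Bed (underside of plates) starts at x 0, z 36 mm, climbs along u=(0.819,0,0.574); bed normal n=(-0.574,0,0.819). Slot centre lines y=+-52.5 mm. Base board x -28..135, y +-92.5, top at z 12 mm. Either slot may hold either plate.
- rack_left_foot (a point): start of the slot at y=+52.5 mm, on the bed: where the lower edge of a home plate rests on two corner stops, each 7.5 mm wide. The plate lies on two side runners 7 mm thick; the 48 mm channel between them is open below and all along the slot, so closed fingers can reach down in front of the lower edge and follow it up. Site axes are the rack's
- rack_right_foot (a point): the same point of the slot at y=-52.5 mm. In both slots side walls with steel lips stand 11.5 mm above the bed along n, with a 51 mm gap between the lips; the rails run from 12 mm below this point to 120 mm above it, along u
- rack_bridge (a point): middle of the rack, 99 mm up the bed along u from the feet. Here a steel bridge spans each slot (88 to 110 mm along u, top with its spring housing 25 mm above the bed); a sprung pad under it presses on the plate with about 5 N, so the plate stays where it is left
- short_pattern: the plate to take: plain aluminium plate 125 x 60 x 6 mm, 0.13 kg, with fine graduation marks along one side of its upper face. Origin at the middle of its lower short edge, on the underside; x along its length (up the slope when home), y across its 60 mm width, z out of the marked upper face. Home: sunk between the rails, 5 mm past their top end
- long_pattern: the like plate that stays: aluminium, 165 x 60 x 6 mm, 0.17 kg, standing 45 mm out of the top of the other slot; same origin and axes
- short_pattern_mid (a point): centre of the short plate (62.5 mm along its x from its origin, at half thickness)
- mat: dark grey flat cutting mat 200 x 260 x 3 mm (x, y, z), fixed on the counter; origin at the centre of its underside, x and y along its sides

How it is judged:
On the way:
1. the short plate has been pushed at least 45 mm up its slot, stays there in the slot, and the fingers are off it (z of short_pattern in the frame of rack above 0.062 m and x of short_pattern in the frame of rack between 0.03 and 0.095 m and angle between short_pattern's own z axis and vertical between 0.5 and 0.72 rad and contact force between the fingers and short_pattern below 0.1 N), for 0.2 s.
At the end, for the whole second after the job is handed in: The short plate lies flat (within 0.08 rad), marked face up and at rest on the mat, its centre within 60 mm (mat's x) and 80 mm (mat's y) of the mat's centre; the long plate is within 20 mm of where it was in its slot (angle between short_pattern's own z axis and vertical below 0.08 rad and height (world z) of short_pattern_mid below 0.012 m and x of short_pattern_mid in the frame of mat between -0.06 and 0.06 m and y of short_pattern_mid in the frame of mat between -0.08 and 0.08 m and linear speed of short_pattern below 0.02 m/s and distance of long_pattern from where it was at the start of the episode below 0.02 m); the robot touches nothing.
It fails at once if the long plate is moved more than 20 mm (distance of long_pattern from where it was at the start of the episode above 0.02 m).
It fails at once if the short plate is dropped (falls unheld faster than 0.6 m/s) (linear speed of short_pattern above 0.6 m/s and contact force between the fingers and short_pattern below 0.01 N).
It also fails if it takes over 56 s, if anything falls off the work surface, if the arm or the gripper's body presses on something with over 40 N, if the wrist force passes 120 N, or if a joint passes its speed limit or range.

## Robot

A 6-joint arm with a two-finger parallel gripper is mounted at the origin on a cart in front of the work surface, level with it; the furniture and walls round the work are solid. World frame = base frame: x ahead of the robot, y to its left, z up, the work surface at z = 0. Lengths are in m, angles in rad, forces in N, time in s.
With the tool pointing down it reaches from about 0.35 to 0.775 m from the base axis. Payload 7.3 kg.
Tool frame: the origin (TCP) lies on the front face of the gripper's body, between the roots of the fingers; the fingertips stand ahead of it and the grasp point (between the pads) lies 47 mm ahead of it (finger_overhang is the z of the fingertips in the tool frame, in m); z points along the fingers, y is the line along which they close (so a half turn about z gives the same grasp; the last joint's range is limited). The gripper opens to 92 mm and grips with 3 to 60 N. Pads are 19 mm wide; open, the fingers measure 130 mm over their backs; the gripper's body (75 mm by 190 mm) begins 47 mm behind the grasp point.
Start: joints at [-1.263, 0.342, 1.524, -0, 1.275, -0.146], TCP at [0.23, -0.472, 0.292] pointing down, gripper open.
Joint ranges: [-2.53, 2.53], [-0.77, 2.02], [0.04, 2.7], [-1, 4.14], [0.28, 2.66], [-3.11, 3.11]. Speed limits (rad/s): [2.57, 2.57, 3.14, 3.14, 3.14, 3.14].

## Interface

Orientations are given as [roll, pitch, yaw] about the fixed x, y, z axes, in that order (R = Rz(yaw) Ry(pitch) Rx(roll)).
In Python, from cell import * gives the robot as it stands. The module is installed in compiled form; this text tells all that it offers.
- The arm moves only by the tool arm_command, never from a script. Its argument "series" is a list of rows, each an object of numbers: "x", "y", "z": the shift along the tool's x, y, z in mm; "rx", "ry", "rz": the turn, a rotation vector about the tool's x, y, z in degrees. A call has 1 to 20 rows; each row is the pose to reach, as a shift and turn from the pose commanded when the call began, along the tool's axes at that moment; what a row does not reach only later rows make up. A row lasts 1/10 s, in which the tool goes at most 50 mm and 8.59 degrees, less where a joint would pass 70% of its speed; a pose out of reach is approached as far as the arm can. A call with a gripper value outside its range is refused whole. "hand" is the finger opening in mm, from 0 to 91.8, set as the call begins (left out, the last holds). The fingers move at their own pace and stop on an object; "squeeze" is the grip in N (left out, the last holds). Time passes only in rows, so rows that repeat a pose let the fingers close. It gives the time, the measured TCP pose, the force, the opening and the grip force at its end, in the units of the state.
- observe(): the state, without advancing time (a new reading comes with each control period).
- read_camera(name): name is "side" or "top"; returns a dict with "pixels" (384x512x3 uint8, blue, green, red), "K" (3x3 intrinsics, pixels), "k1" (the pictures are not rectified: a ray, as slopes to the right and down, at radius r is drawn at 1 + k1 r^2 times it, then the intrinsics apply), "rvec" (rotation vector, rad) and "tvec" (3), from world to camera coordinates, as OpenCV has them. Camera axes: x right, y down, z forward; pixel columns grow to the right and rows downward; lengths in m; the calibration is good to about 2 mm. A picture is of the moment at which its call begins. There is no depth.
- hand_in(): hands the job in; it is judged then, once.
Trained networks look in a picture, given as the dict that the camera call returned (one of the last four; its "shot" number tells which), for a name from the list of things; names that differ only in an ending like _2 or _b are one class to them, and where a whole thing is asked for, a point or a joint stands for the part that bears it (a point fixed in the world has none). Each returns a list of dicts, best first, with "confidence" (0 to 1); they miss things now and then, are a little off and sometimes report something else, mostly with a low value. They report only what shows in the picture. A call takes as long as a camera call.
- boxes_of(picture, query): "point" ([x, y, z] in m, in world coordinates, good to about 4 mm: the middle of the surface that is visible of it).
- trace(picture, query): "pixels" (384x512 bool, what is visible of it).
- mark_of(picture, query): "point" ([x, y, z] in m, in world coordinates, good to about 4 mm: a listed point, or the origin of a listed thing).
The state is a dict: "time": time; "qpos": joint angles; "qvel": joint speeds; "joint_efforts": joint torques, N m; "tool_pos": TCP position; "tool_rot": TCP orientation; "contact_force": force on the tool from outside, world axes, zero at the start; "torque": the same for the moment, N m; "opening": finger opening in m; "grip_force": force on a finger pad.
Only numpy, scipy, OpenCV 4.12 (cv2) and the standard library are available. Lean on these libraries where they do the work, as an engineer would, in place of code of your own. Each camera call takes 0.05 s, during which the arm holds its last target. There are 200 camera calls.

## Working session

There is one attempt and no reset: what is moved stays moved. The work goes in short steps, Python scripts to look and compute and a tool call to move; the robot and the scene stay as the last step left them, time stands still between calls to the robot, and variables do not carry over. Pictures are saved under pics/ and viewed, at most 10 in all, crops included, and the job is handed in when it is done.

Besides the shell and the picture viewer there is one more tool, called as name(argument=value, ...), one argument or row to a line, values as JSON. arm_command: Moves the arm, as the interface text tells. Its arguments: {"type":"object","properties":{"series":{"type":"array"},"hand":{"type":"number"},"squeeze":{"type":"number"}},"required":["series"]}

```bash
mkdir -p pics; cat > h.py <<'E'
from cell import *
import numpy as np, cv2
from scipy.spatial.transform import Rotation as Ro
def proj(p,P):
    R=cv2.Rodrigues(np.array(p["rvec"],float))[0]; c=np.atleast_2d(P)@R.T+np.array(p["tvec"]).ravel()
    s=c[:,:2]/c[:,2:]; s=s*(1+p["k1"]*(s**2).sum(1,keepdims=True)); K=np.array(p["K"])
    return s@K[:2,:2].T+K[:2,2]
E
python3 - <<'E'
from h import *
s=observe(); print({k:np.round(v,3).tolist() for k,v in s.items()})
print([k for k in globals() if 'over' in k.lower()], globals().get('finger_overhang'))
ims=[]
for n in("side","top"):
    p=read_camera(n); ims.append(p["pixels"]); print(n,p["K"],p["k1"],p["rvec"],p["tvec"])
    for q in("rack","rack_left_foot","rack_right_foot","rack_bridge","short_pattern","long_pattern","short_pattern_mid","mat"):
        try:
            r=mark_of(p,q); print(q,"mark",[(np.round(a["point"],4).tolist(),round(a["confidence"],2)) for a in r[:2]])
            if q in("short_pattern","long_pattern","mat","rack"):
                r=boxes_of(p,q); print(q,"box",[(np.round(a["point"],4).tolist(),round(a["confidence"],2)) for a in r[:2]])
        except Exception as e: print(q,e)
    cv2.imwrite(f"pics/{n}0.png",ims[-1])
E
```

```text
{'time': 0.0, 'qpos': [-1.263, 0.343, 1.525, -0.0, 1.275, -0.146], 'qvel': [-0.001, -0.0, 0.002, -0.002, -0.0, 0.001], 'joint_efforts': [0.0, -43.124, -24.422, 0.072, 0.056, -0.0], 'tool_pos': [0.23, -0.472, 0.292], 'tool_rot': [-3.14, -0.0, 0.454], 'contact_force': [-0.712, 0.745, -0.411], 'torque': [-0.006, -0.036, 0.016], 'grip_force': 0.0, 'opening': 0.092}
['finger_overhang'] 0.0655
side [[417.30892672   0.         253.13185682]
 [  0.         417.30892672 194.61833333]
 [  0.           0.           1.        ]] -0.15167336616887028 [ 0.85879718  2.32783075 -1.31836077] [ 0.41101033 -0.08688047  1.38790343]
rack mark []
rack box [([0.5789, 0.1136, 0.0092], 0.59)]
rack_left_foot mark []
rack_right_foot mark [([0.4859, 0.0936, 0.0404], 0.9)]
rack_bridge mark [([0.5677, 0.1402, 0.0912], 0.79), ([0.455, -0.2561, -0.0001], 0.57)]
short_pattern mark []
short_pattern box [([0.5856, 0.1154, 0.0089], 0.67)]
long_pattern mark []
long_pattern box []
short_pattern_mid mark []
mat mark [([0.4566, -0.255, -0.0007], 0.87), ([0.57, 0.1396, 0.0908], 0.64)]
mat box [([0.4587, -0.2371, 0.0023], 0.
[... 206 characters left out ...]
4076732  0.18758744] [-0.05271861  0.53118061  1.03825429]
rack mark [([0.4824, 0.1391, -0.0008], 0.8), ([0.5331, 0.0914, 0.0749], 0.34)]
rack box [([0.5287, 0.1405, 0.0651], 0.95)]
rack_left_foot mark [([0.4832, 0.1939, 0.0334], 0.87)]
rack_right_foot mark [([0.4852, 0.0879, 0.035], 0.66)]
rack_bridge mark [([0.5653, 0.1426, 0.0928], 0.89)]
short_pattern mark [([0.4883, 0.0887, 0.0339], 0.64)]
short_pattern box [([0.5253, 0.0894, 0.0726], 0.83)]
long_pattern mark [([0.4743, 0.1938, 0.0337], 0.92)]
long_pattern box [([0.5392, 0.1939, 0.0887], 0.83)]
short_pattern_mid mark [([0.5347, 0.0936, 0.077], 0.91)]
mat mark [([0.4624, -0.2499, 0.004], 0.69)]
mat box [([0.4562, -0.2479, 0.0059], 0.79)]
```

View pics/side0.png

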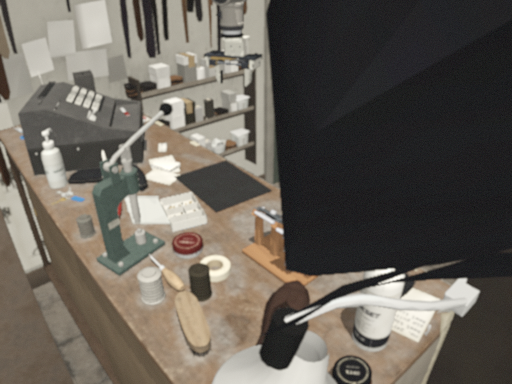

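View pics/top0.png

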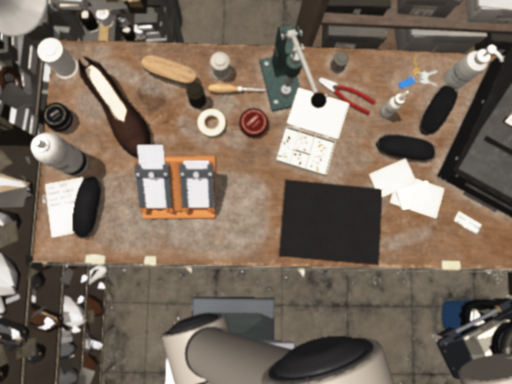

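The side view is mostly blocked by a lamp; only the rack's rear edge shows, near (285,245). The top view is clear: rack at columns 138–215 and rows 155–220, long plate in the left slot, short plate in the right slot around (197,185), mat at (281–382, 181–262). I'll fit the rack pose and check it with an overlay.

```bash
cat > fit.py <<'E'
from h import *
from scipy.optimize import least_squares
L={"rack":(0,0,0),"rack_left_foot":(0,.0525,.036),"rack_right_foot":(0,-.0525,.036),"rack_bridge":(.0811,0,.0928),
"short_pattern":(0,-.0525,.036),"long_pattern":(0,.0525,.036),"short_pattern_mid":(.0495,-.0525,.0743)}
obs=[]; mats=[]
for i in range(6):
    p=read_camera("top")
    for q in L:
        for a in mark_of(p,q)[:1]:
            if a["confidence"]>.5: obs.append((L[q],a["point"]))
    for f in (mark_of,boxes_of):
        for a in f(p,"mat")[:1]: mats.append(a["point"])
A=np.array([o[0] for o in obs]);B=np.array([o[1] for o in obs])
T=lambda v,P:Ro.from_euler("z",v[2]).apply(P)+[v[0],v[1],0]
r=least_squares(lambda v:((T(v,A)-B)/.004).ravel(),[.483,.14,0],loss="soft_l1"); v=r.x
print("rack",v.round(4),"res",np.abs(T(v,A)-B).mean(0).round(4),len(A)); print("mat",np.median(mats,0).round(4))
u=np.array([.819,0,.574]);n=np.array([-.574,0,.819])
im=cv2.resize(p["pixels"][140:230,125:230],None,fx=7,fy=6.6,interpolation=cv2.INTER_CUBIC)
def pl(P,c):
    x=(proj(p,T(v,np.array(P)))-[125,140]+.5)*[7,6.6]
    cv2.polylines(im,[x.round().astype(int)],True,c,1)
pl([(-.028,-.0925,.012),(.135,-.0925,.012),(.135,.0925,.012),(-.028,.0925,.012)],(0,255,0))
for y0,l in((.0525,.165),(-.0525,.125)):
    pl([np.array([0,y0,.036])+u*a+n*.006+[0,b,0] for a,b in((0,-.03),(l,-.03),(l,.03),(0,.03))],(0,0,255))
    pl([np.array([0,y0,.036])+u*a+n*.0115+[0,b,0] for a,b in((-.012,-.0255),(.12,-.0255),(.12,.0255),(-.012,.0255))],(255,0,0))
cv2.imwrite("pics/fit.png",im)
# mat contour
m=trace(p,"mat")
if m:
    c=max(cv2.findContours(m[0]["pixels"].astype(np.uint8),0,2)[0],key=cv2.contourArea); print("mat rect px",cv2.minAreaRect(c))
E
python3 fit.py
```

```text
rack [0.4832 0.1412 0.0425] res [0.0019 0.0015 0.0013] 41
mat [ 0.4581 -0.251   0.0036]
mat rect px ((331.1925964355469, 221.88116455078125), (100.67573547363281, 77.0459213256836), 5.194429397583008)
```

View pics/fit.png

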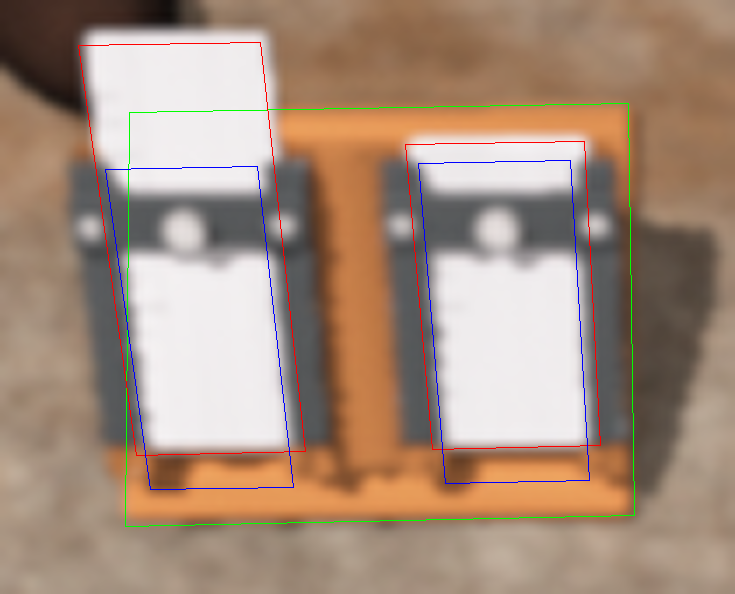

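The overlay matches to about 1–2 mm. The short plate is in the right slot at around (500,290) in the crop. The fit needs a shift of roughly +1.3 mm in x and −1.5 mm in y. Next I'll plan the approach.

```bash
cat > plan.py <<'E'
from h import *
RX,RY,RW=.4845,.1397,.038
Rr=Ro.from_euler("z",RW)
u=np.array([.819,0,.574]);n=np.array([-.574,0,.819])
foot=np.array([0,-.0525,.036])
W=lambda p:Rr.apply(p)+[RX,RY,0]
def ori(t,yaw=RW): # tilt deg: tool z=(sin t,0,-cos t) in yaw frame, y flipped
    return Ro.from_euler("xyz",[np.pi,-np.radians(t),yaw])
def pose_tip(tip_w,R,reach=.0655): return tip_w-reach*R.apply([0,0,1])
def row(pos,R,base=None):
    s=observe(); p0,R0=(np.array(s["tool_pos"]),Ro.from_euler("xyz",s["tool_rot"])) if base is None else base
    d=R0.inv().apply(pos-p0)*1e3; r=np.degrees((R0.inv()*R).as_rotvec())
    print("pos",np.round(pos,4),"row",d.round(1),r.round(2))
E
python3 - <<'E'
from plan import *
R=ori(20); print(R.as_matrix().round(2)[:,2])
tx=Rr.inv().apply(R.apply([1,0,0]))
tip=W(foot-.008*u-.007*n-.0095*tx); print("tip",tip)
A=pose_tip(tip,R); B=A-.08*R.apply([0,0,1])
row(B,R); row(A,R,(B,R)); row(A+Rr.apply(u)*.05,R,(A,R))
E
```

```text
[ 0.34  0.01 -0.94]
tip [0.47504171 0.08680248 0.02242581]
pos [0.4253 0.0849 0.1592] row [ 419.5 -414.9  133. ] [-4.15 19.71 23.58]
pos [0.4527 0.086  0.084 ] row [-0. -0. 80.] [0. 0. 0.]
pos [0.4936 0.0875 0.1127] row [ 48.3   0.  -13. ] [0. 0. 0.]
```

arm_command(
  series=[
    {"x": 419.5, "y": -414.9, "z": 133, "rx": -4.15, "ry": 19.71, "rz": 23.58},
    {"x": 419.5, "y": -414.9, "z": 133, "rx": -4.15, "ry": 19.71, "rz": 23.58},
    {"x": 419.5, "y": -414.9, "z": 133, "rx": -4.15, "ry": 19.71, "rz": 23.58},
    {"x": 419.5, "y": -414.9, "z": 133, "rx": -4.15, "ry": 19.71, "rz": 23.58},
    {"x": 419.5, "y": -414.9, "z": 133, "rx": -4.15, "ry": 19.71, "rz": 23.58},
    {"x": 419.5, "y": -414.9, "z": 133, "rx": -4.15, "ry": 19.71, "rz": 23.58},
    {"x": 419.5, "y": -414.9, "z": 133, "rx": -4.15, "ry": 19.71, "rz": 23.58},
    {"x": 419.5, "y": -414.9, "z": 133, "rx": -4.15, "ry": 19.71, "rz": 23.58},
    {"x": 419.5, "y": -414.9, "z": 133, "rx": -4.15, "ry": 19.71, "rz": 23.58},
    {"x": 419.5, "y": -414.9, "z": 133, "rx": -4.15, "ry": 19.71, "rz": 23.58},
    {"x": 419.5, "y": -414.9, "z": 133, "rx": -4.15, "ry": 19.71, "rz": 23.58},
    {"x": 419.5, "y": -414.9, "z": 133, "rx": -4.15, "ry": 19.71, "rz": 23.58},
    {"x": 419.5, "y": -414.9, "z": 133, "rx": -4.15, "ry": 19.71, "rz": 23.58},
    {"x": 419.5, "y": -414.9, "z": 133, "rx": -4.15, "ry": 19.71, "rz": 23.58},
    {"x": 419.5, "y": -414.9, "z": 133, "rx": -4.15, "ry": 19.71, "rz": 23.58},
    {"x": 419.5, "y": -414.9, "z": 133, "rx": -4.15, "ry": 19.71, "rz": 23.58},
    {"x": 419.5, "y": -414.9, "z": 133, "rx": -4.15, "ry": 19.71, "rz": 23.58},
    {"x": 419.5, "y": -414.9, "z": 133, "rx": -4.15, "ry": 19.71, "rz": 23.58},
  ],
  hand=0,
  squeeze=20,
)

```text
time: 6.15
tool_pos: [0.4254, 0.084, 0.1595]
tool_rot: [-3.142, -0.35, 0.036]
contact_force: [0.1, 0.1, 0.1]
opening: 0.0003
grip_force: 0.0
```

arm_command(
  series=[
    {"z": 20},
    {"z": 40},
    {"z": 55},
    {"z": 65},
    {"z": 72},
    {"z": 77},
    {"z": 80},
    {"z": 80},
    {"z": 80},
  ],
)

```text
invalid input
```

```bash
python3 - <<'E'
from plan import *
p=read_camera("top"); im=p["pixels"]
s=read_camera("side")["pixels"]
cv2.imwrite("pics/a.png",np.hstack([cv2.resize(im[130:240,120:230],(390,390),interpolation=2),cv2.resize(s[180:290,210:320],(390,390),interpolation=2)]))
R=ori(20); A=np.array(observe()["tool_pos"])
row(A+Rr.apply(u)*.012,R);row(A+Rr.apply(u)*.065,R)
E
```

```text
pos [0.4352 0.0847 0.1663] row [11.6 -0.  -3.1] [ 0.02 -0.02 -0.07]
pos [0.4786 0.0863 0.1967] row [ 62.8  -0.1 -16.8] [ 0.02 -0.02 -0.07]
```

View pics/a.png

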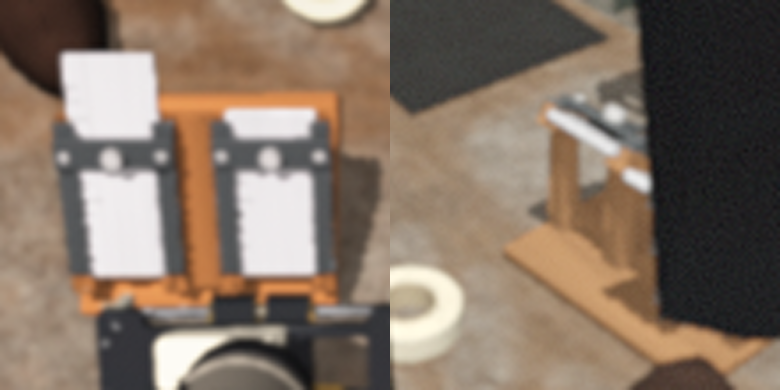

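The picture shows the gripper just in front of the right slot, with the finger bases at (235–288, 305) in the crop. The plate is still home, because the move was refused. I'll resend it with full rows.

```bash
python3 - <<'E'
from plan import *
p=read_camera("top")
s=observe();R=Ro.from_euler("xyz",s["tool_rot"]);t=np.array(s["tool_pos"])
q=proj(p,np.array([t,t+R.apply([0,0,.02]),t+R.apply([0,0,.0655])])); print(q.round(1), ((q-[120,130]+.5)*390/110).round(0), s["opening"])
E
```

```text
[[194.4 227.6]
 [195.2 225. ]
 [197.  219.4]] [[265. 348.]
 [268. 338.]
 [275. 319.]] 0.0002608607178134167
```

arm_command(
  series=[
    {"x": 0, "y": 0, "z": 20, "rx": 0, "ry": 0, "rz": 0},
    {"x": 0, "y": 0, "z": 40, "rx": 0, "ry": 0, "rz": 0},
    {"x": 0, "y": 0, "z": 50, "rx": 0, "ry": 0, "rz": 0},
    {"x": 0, "y": 0, "z": 50, "rx": 0, "ry": 0, "rz": 0},
  ],
)

```text
time: 6.7
tool_pos: [0.4469, 0.0861, 0.1206]
tool_rot: [3.141, -0.337, 0.038]
contact_force: [0.1, 0.2, 1.6]
opening: 0.0006
grip_force: 0.0
```

```bash
python3 - <<'E'
from plan import *
s=observe(); print(np.round(s["qpos"],3),np.round(s["qvel"],3),np.round(s["tool_pos"],4),np.round(s["contact_force"],1))
p=read_camera("top"); im=p["pixels"]
cv2.imwrite("pics/b.png",cv2.resize(im[140:250,140:250],(600,600),interpolation=2))
s=observe(); print(np.round(s["qpos"],3),np.round(s["tool_pos"],4),np.round(s["contact_force"],1))
E
```

```text
[0.018 0.369 2.153 0.023 0.283 1.531] [ 0.004 -0.032  0.016  0.001  0.003 -0.005] [0.4469 0.0861 0.1206] [0.1 0.2 1.6]
[0.018 0.367 2.154 0.023 0.283 1.53 ] [0.4466 0.0862 0.121 ] [ 0.1 -0.8  0.4]
```

View pics/b.png

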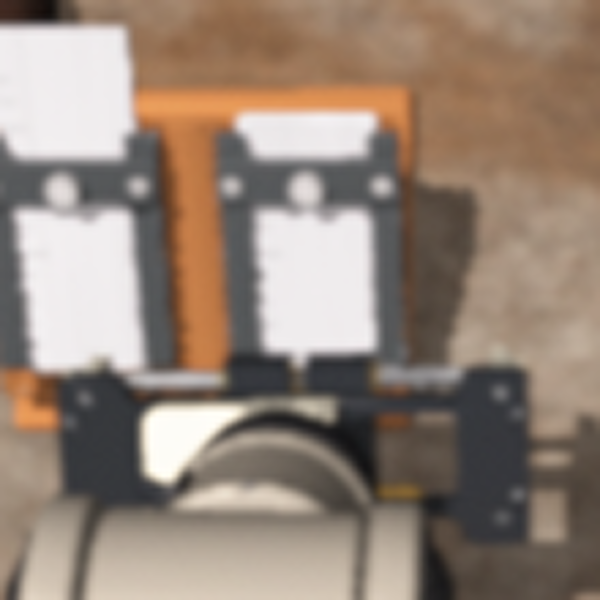

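Joint 5 has reached its lower limit (0.283), so a 20° tilt isn't possible here. I'll use a vertical tool for the push, since its geometry also clears.

```bash
python3 - <<'E'
from plan import *
R=ori(0)
tip=W(np.array([-.0199,-.0525,.024])); A=pose_tip(tip,R); B=A+[0,0,.06]
row(B,R); row(A,R,(B,R)); row(A+Rr.apply(u)*.057+Rr.apply([.007,0,0]),R,(A,R))
E
```

```text
pos [0.4666 0.0865 0.1495] row [ 28.3   0.5 -20.3] [ 1.000e-02 -1.932e+01 -1.000e-02]
pos [0.4666 0.0865 0.0895] row [ 0. -0. 60.] [0. 0. 0.]
pos [0.5203 0.0885 0.1222] row [ 53.7  -0.  -32.7] [0. 0. 0.]
```

arm_command(
  series=[
    {"x": 28.3, "y": 0.5, "z": -20.3, "rx": 0, "ry": -19.32, "rz": 0},
    {"x": 28.3, "y": 0.5, "z": -20.3, "rx": 0, "ry": -19.32, "rz": 0},
    {"x": 28.3, "y": 0.5, "z": -20.3, "rx": 0, "ry": -19.32, "rz": 0},
    {"x": 28.3, "y": 0.5, "z": -20.3, "rx": 0, "ry": -19.32, "rz": 0},
    {"x": 28.3, "y": 0.5, "z": -20.3, "rx": 0, "ry": -19.32, "rz": 0},
    {"x": 28.3, "y": 0.5, "z": -20.3, "rx": 0, "ry": -19.32, "rz": 0},
  ],
)

```text
time: 7.35
tool_pos: [0.4651, 0.0866, 0.1491]
tool_rot: [3.142, -0.0, 0.038]
contact_force: [-0.8, -1.1, -0.4]
opening: 0.0007
grip_force: 0.0
```

```bash
python3 - <<'E'
from plan import *
s=observe(); print(np.round(s["qpos"],3),np.round(s["tool_pos"],4))
R=ori(0)
tip=W(np.array([-.0199,-.0525,.024])); A=pose_tip(tip,R)
row(A,R)
E
```

```text
[ 0.022  0.425  1.854 -0.     0.862  1.555] [0.4651 0.0866 0.1491]
pos [0.4666 0.0865 0.0895] row [ 1.5  0.1 59.6] [ 0.   -0.01  0.01]
```

arm_command(
  series=[
    {"x": 1.5, "y": 0, "z": 20, "rx": 0, "ry": 0, "rz": 0},
    {"x": 1.5, "y": 0, "z": 35, "rx": 0, "ry": 0, "rz": 0},
    {"x": 1.5, "y": 0, "z": 47, "rx": 0, "ry": 0, "rz": 0},
    {"x": 1.5, "y": 0, "z": 54, "rx": 0, "ry": 0, "rz": 0},
    {"x": 1.5, "y": 0, "z": 58, "rx": 0, "ry": 0, "rz": 0},
    {"x": 1.5, "y": 0, "z": 60, "rx": 0, "ry": 0, "rz": 0},
    {"x": 1.5, "y": 0, "z": 60, "rx": 0, "ry": 0, "rz": 0},
  ],
)

```text
time: 8.05
tool_pos: [0.4677, 0.0866, 0.0896]
tool_rot: [3.141, 0.0, 0.038]
contact_force: [0.4, 0.3, 0.3]
opening: 0.0006
grip_force: 0.0
```

arm_command(
  series=[
    {"x": 3, "y": 0, "z": 0, "rx": 0, "ry": 0, "rz": 0},
    {"x": 6, "y": 0, "z": 0, "rx": 0, "ry": 0, "rz": 0},
    {"x": 9, "y": 0, "z": -1.5, "rx": 0, "ry": 0, "rz": 0},
    {"x": 12, "y": 0, "z": -3.5, "rx": 0, "ry": 0, "rz": 0},
    {"x": 15, "y": 0, "z": -5.6, "rx": 0, "ry": 0, "rz": 0},
  ],
)

```text
time: 8.55
tool_pos: [0.477, 0.0871, 0.0933]
tool_rot: [-3.142, 0.016, 0.038]
contact_force: [-15.2, -0.7, -0.4]
opening: 0.0005
grip_force: 7.6
```

arm_command(
  series=[
    {"x": 3.3, "y": 0, "z": -2.3, "rx": 0, "ry": 0, "rz": 0},
    {"x": 6.6, "y": 0, "z": -4.6, "rx": 0, "ry": 0, "rz": 0},
    {"x": 9.8, "y": 0, "z": -6.9, "rx": 0, "ry": 0, "rz": 0},
    {"x": 9.8, "y": 0, "z": -6.9, "rx": 0, "ry": 0, "rz": 0},
  ],
)

```text
time: 8.95
tool_pos: [0.4873, 0.0875, 0.1004]
tool_rot: [-3.142, 0.015, 0.038]
contact_force: [-15.0, -0.5, 1.9]
opening: 0.0002
grip_force: 7.6
```

```bash
python3 - <<'E'
from plan import *
s=observe(); print(np.round(s["qpos"],3),np.round(s["tool_pos"],4),np.round(s["torque"],2))
p=read_camera("top"); im=p["pixels"]
cv2.imwrite("pics/c.png",cv2.resize(im[140:250,140:250],(600,600),interpolation=2))
E
```

```text
[ 0.023  0.541  1.826 -0.     0.789  1.556] [0.4873 0.0875 0.1004] [-0.11  2.37 -0.05]
```

View pics/c.png

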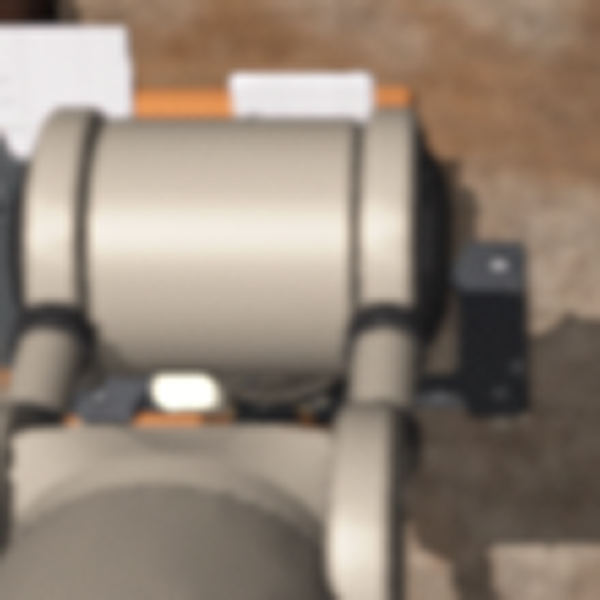

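The plate's top edge has moved from row 112 to row 72 (about 17 mm), sliding steadily at 15 N, so I'll push on.

arm_command(
  series=[
    {"x": 3.3, "y": 0, "z": -2.3, "rx": 0, "ry": 0, "rz": 0},
    {"x": 6.6, "y": 0, "z": -4.6, "rx": 0, "ry": 0, "rz": 0},
    {"x": 9.8, "y": 0, "z": -6.9, "rx": 0, "ry": 0, "rz": 0},
    {"x": 13.1, "y": 0, "z": -9.2, "rx": 0, "ry": 0, "rz": 0},
    {"x": 16.4, "y": 0, "z": -11.5, "rx": 0, "ry": 0, "rz": 0},
    {"x": 19.7, "y": 0, "z": -13.8, "rx": 0, "ry": 0, "rz": 0},
    {"x": 22.9, "y": 0, "z": -16.1, "rx": 0, "ry": 0, "rz": 0},
    {"x": 26.2, "y": 0, "z": -18.4, "rx": 0, "ry": 0, "rz": 0},
    {"x": 29.5, "y": 0, "z": -20.7, "rx": 0, "ry": 0, "rz": 0},
    {"x": 32.8, "y": 0, "z": -23, "rx": 0, "ry": 0, "rz": 0},
    {"x": 32.8, "y": 0, "z": -23, "rx": 0, "ry": 0, "rz": 0},
  ],
)

```text
time: 10.1
tool_pos: [0.5199, 0.0888, 0.1232]
tool_rot: [-3.142, 0.015, 0.038]
contact_force: [-15.9, 0.1, 2.8]
opening: 0.0005
grip_force: 8.3
```

arm_command(
  series=[
    {"x": -5, "y": 0, "z": 0, "rx": 0, "ry": 0, "rz": 0},
    {"x": -12, "y": 0, "z": 0, "rx": 0, "ry": 0, "rz": 0},
    {"x": -20, "y": 0, "z": 0, "rx": 0, "ry": 0, "rz": 0},
    {"x": -25, "y": 0, "z": -15, "rx": 0, "ry": 0, "rz": 0},
    {"x": -30, "y": 0, "z": -60, "rx": 0, "ry": 0, "rz": 0},
    {"x": -50, "y": 0, "z": -100, "rx": 0, "ry": 0, "rz": 0},
    {"x": -70, "y": 0, "z": -130, "rx": 0, "ry": 0, "rz": 0},
    {"x": -80, "y": 0, "z": -150, "rx": 0, "ry": 0, "rz": 0},
    {"x": -80, "y": 0, "z": -150, "rx": 0, "ry": 0, "rz": 0},
    {"x": -80, "y": 0, "z": -150, "rx": 0, "ry": 0, "rz": 0},
  ],
  hand=82,
)

```text
time: 11.1
tool_pos: [0.4455, 0.0857, 0.2758]
tool_rot: [3.141, -0.002, 0.038]
contact_force: [0.5, 0.8, -0.1]
opening: 0.0757
grip_force: 0.0
```

```bash
python3 - <<'E'
from plan import *
p=read_camera("top")
for q in("short_pattern","short_pattern_mid"):
    print(q,[(np.round(Rr.inv().apply(np.array(a["point"])-[RX,RY,0]),4).tolist(),round(a["confidence"],2)) for a in mark_of(p,q)[:2]])
im=p["pixels"].copy(); sc=6; o=[165,125]
im=cv2.resize(im[125:225,165:235],None,fx=6,fy=6,interpolation=2)
for s,c in((.052,(0,255,0)),(.057,(0,0,255)),(.062,(255,0,0))):
    P=[foot+u*(s+a)+n*.006+[0,b,0] for a,b in((.07,-.03),(.125,-.03),(.125,.03),(.07,.03))]
    cv2.polylines(im,[((proj(p,W(np.array(P)))-o+.5)*6).round().astype(int)],False,c,1)
cv2.imwrite("pics/d.png",im)
s=observe();print(s["time"],np.round(s["tool_pos"],4),np.round(s["qpos"],3))
E
```

```text
short_pattern []
short_pattern_mid [([0.0976, -0.0474, 0.1098], 0.84), ([0.0795, 0.0016, 0.0921], 0.39)]
11.25 [0.4454 0.0857 0.274 ] [ 0.021  0.23   1.737 -0.     1.177  1.554]
```

View pics/d.png

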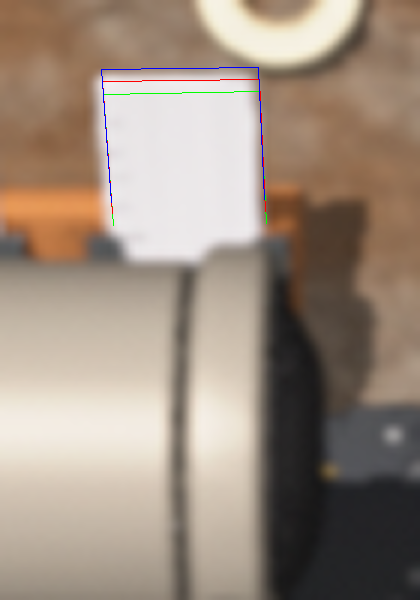

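The plate sits at s ≈ 61 mm, half out: its top edge at row 70 matches the blue line, and the sides match too. Next I'll check joint 5's range for the tilted grasp with a quick planar arm model fitted from the logged poses.

```bash
cat >> plan.py <<'E'
def q5(tcp,t):
    t=np.radians(t); r=np.sqrt(tcp[0]**2+tcp[1]**2-.0764**2)-.226*np.sin(t); z=tcp[2]+.226*np.cos(t)-.285
    a,b=.3749,.4113; q3=np.arccos((r*r+z*z-a*a-b*b)/(2*a*b)); q2=np.arctan2(r,z)-np.arctan2(b*np.sin(q3),a+b*np.cos(q3))
    return np.pi-t-q2-q3
E
python3 - <<'E'
from plan import *
for s in(.137,.142,.147):
  for t in(35,31,28,25):
    R=ori(t);g=W(foot+u*s+n*.003)
    A=pose_tip(g,R,.0605); print(s,t,[round(float(q5(A-k*R.apply([0,0,1])+d*Rr.apply(u),t)),3) for k,d in((0,0),(.09,0),(0,.04),(0,.08))])
E
```

```text
0.137 35 [0.202, 0.361, 0.289, 0.374]
0.137 31 [0.314, 0.477, 0.4, 0.485]
0.137 28 [0.397, 0.561, 0.483, 0.568]
0.137 25 [0.478, 0.644, 0.564, 0.65]
0.142 35 [0.213, 0.37, 0.299, 0.385]
0.142 31 [0.325, 0.486, 0.411, 0.496]
0.142 28 [0.408, 0.571, 0.493, 0.579]
0.142 25 [0.489, 0.654, 0.575, 0.661]
0.147 35 [0.224, 0.379, 0.31, 0.395]
0.147 31 [0.336, 0.495, 0.421, 0.507]
0.147 28 [0.418, 0.58, 0.504, 0.59]
0.147 25 [0.5, 0.663, 0.585, 0.672]
```

```bash
python3 - <<'E'
from plan import *
t=30;R=ori(t);g=W(foot+u*.140+n*.003);A=pose_tip(g,R,.0605);B=A-.09*R.apply([0,0,1])
row(B,R); row(A,R,(B,R)); row(A+Rr.apply(u)*.085,R,(A,R)); print(observe()["opening"])
E
```

```text
pos [0.5242 0.0887 0.2492] row [78.9 -0.  24.7] [ 1.000e-02  3.013e+01 -1.000e-02]
pos [0.5691 0.0904 0.1712] row [ 0. -0. 90.] [0. 0. 0.]
pos [0.6387 0.093  0.22  ] row [84.7  0.  -7.4] [0. 0. 0.]
0.08162143670763823
```

arm_command(
  series=[
    {"x": 79, "y": 0, "z": 24.7, "rx": 0, "ry": 30.1, "rz": 0},
    {"x": 79, "y": 0, "z": 24.7, "rx": 0, "ry": 30.1, "rz": 0},
    {"x": 79, "y": 0, "z": 24.7, "rx": 0, "ry": 30.1, "rz": 0},
    {"x": 79, "y": 0, "z": 24.7, "rx": 0, "ry": 30.1, "rz": 0},
    {"x": 79, "y": 0, "z": 24.7, "rx": 0, "ry": 30.1, "rz": 0},
    {"x": 79, "y": 0, "z": 24.7, "rx": 0, "ry": 30.1, "rz": 0},
    {"x": 79, "y": 0, "z": 24.7, "rx": 0, "ry": 30.1, "rz": 0},
  ],
)

```text
time: 11.95
tool_pos: [0.5251, 0.0887, 0.2503]
tool_rot: [3.141, -0.524, 0.038]
contact_force: [0.3, -0.3, 0.3]
opening: 0.082
grip_force: 0.0
```

```bash
python3 - <<'E'
from plan import *
t=30;R=ori(t);g=W(foot+u*.140+n*.003);A=pose_tip(g,R,.0605)
row(A,R)
E
```

```text
pos [0.5691 0.0904 0.1712] row [-1.5 -0.  90.5] [ 0.01 -0.02 -0.  ]
```

Descend and close, gently at first.

arm_command(
  series=[
    {"x": -1, "y": 0, "z": 30, "rx": 0, "ry": 0, "rz": 0},
    {"x": -1, "y": 0, "z": 55, "rx": 0, "ry": 0, "rz": 0},
    {"x": -1, "y": 0, "z": 72, "rx": 0, "ry": 0, "rz": 0},
    {"x": -1, "y": 0, "z": 82, "rx": 0, "ry": 0, "rz": 0},
    {"x": -1, "y": 0, "z": 88, "rx": 0, "ry": 0, "rz": 0},
    {"x": -1, "y": 0, "z": 90.5, "rx": 0, "ry": 0, "rz": 0},
    {"x": -1, "y": 0, "z": 90.5, "rx": 0, "ry": 0, "rz": 0},
    {"x": -1, "y": 0, "z": 90.5, "rx": 0, "ry": 0, "rz": 0},
  ],
)

```text
time: 12.75
tool_pos: [0.5692, 0.0905, 0.1727]
tool_rot: [3.141, -0.525, 0.038]
contact_force: [-0.1, -0.9, 0.6]
opening: 0.0821
grip_force: 0.0
```

```bash
python3 - <<'E'
from plan import *
s=observe();p=read_camera("top");R=Ro.from_euler("xyz",s["tool_rot"]);t=np.array(s["tool_pos"])
o=[165,115];im=cv2.resize(p["pixels"][115:215,165:245],None,fx=6,fy=6,interpolation=2)
for y in(-.041,.041):
    for x in proj(p,np.array([t+R.apply([0,y,.0605])])): cv2.circle(im,tuple(((x-o+.5)*6).astype(int)),3,(0,0,255),1)
cv2.imwrite("pics/e.png",im); print(np.round(t,4),np.round(s["tool_rot"],3),np.round(s["contact_force"],1),s["qpos"][4])
E
```

```text
[0.5692 0.0905 0.1727] [ 3.141 -0.525  0.038] [-0.1 -0.9  0.6] 0.2835071061163549
```

View pics/e.png

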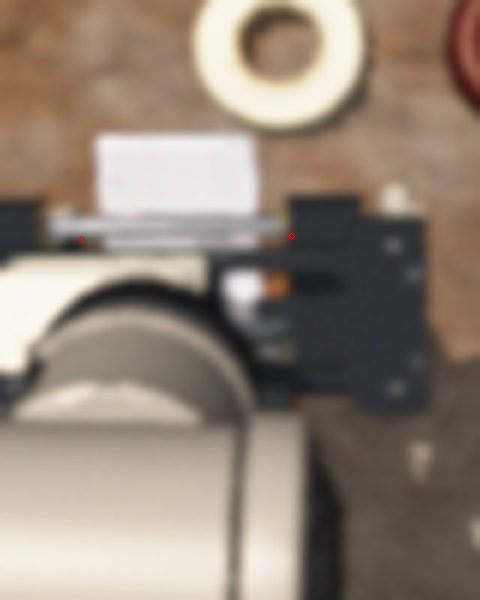

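The plate lies centred between the two pad marks, at (81,240) and (291,237). Joint 5 is almost at its limit, so I'll ease the tilt by 3°, go 2 mm deeper and then close.

arm_command(
  series=[
    {"x": 3.2, "y": 0, "z": 2, "rx": 0, "ry": -3, "rz": 0},
    {"x": 3.2, "y": 0, "z": 2, "rx": 0, "ry": -3, "rz": 0},
    {"x": 3.2, "y": 0, "z": 2, "rx": 0, "ry": -3, "rz": 0},
  ],
)

```text
time: 13.1
tool_pos: [0.5729, 0.0906, 0.1723]
tool_rot: [3.141, -0.473, 0.038]
contact_force: [0.7, 0.0, -0.4]
opening: 0.0819
grip_force: 0.0
```

arm_command(
  series=[
    {"x": 0, "y": 0, "z": 0, "rx": 0, "ry": 0, "rz": 0},
    {"x": 0, "y": 0, "z": 0, "rx": 0, "ry": 0, "rz": 0},
    {"x": 0, "y": 0, "z": 0, "rx": 0, "ry": 0, "rz": 0},
    {"x": 0, "y": 0, "z": 0, "rx": 0, "ry": 0, "rz": 0},
    {"x": 0, "y": 0, "z": 0, "rx": 0, "ry": 0, "rz": 0},
    {"x": 0, "y": 0, "z": 0, "rx": 0, "ry": 0, "rz": 0},
    {"x": 0, "y": 0, "z": 0, "rx": 0, "ry": 0, "rz": 0},
    {"x": 0, "y": 0, "z": 0, "rx": 0, "ry": 0, "rz": 0},
  ],
  hand=50,
  squeeze=40,
)

```text
time: 13.9
tool_pos: [0.5728, 0.0908, 0.1719]
tool_rot: [-3.141, -0.472, 0.038]
contact_force: [-1.1, 4.1, 1.6]
opening: 0.0588
grip_force: 40.0
```

```bash
python3 - <<'E'
from plan import *
s=observe();R=Ro.from_euler("xyz",s["tool_rot"]);t=np.array(s["tool_pos"])
g=W(foot+u*.140+n*.003); print("plate mid in tool",R.inv().apply(g-t).round(4),s["qpos"][4])
for d in(.01,.04,.085):row(t+Rr.apply(u)*d,R)
E
```

```text
plate mid in tool [-0.0005  0.0003  0.0593] 0.3698721464722393
pos [0.581  0.0911 0.1776] row [ 9.9 -0.  -1.4] [0. 0. 0.]
pos [0.6055 0.092  0.1948] row [39.6 -0.  -5.6] [0. 0. 0.]
pos [0.6424 0.0934 0.2206] row [ 84.2  -0.  -11.8] [0. 0. 0.]
```

Gripped: opening 58.8 mm, 40 N. Drawing the plate out along u.

arm_command(
  series=[
    {"x": 5, "y": 0, "z": -0.7, "rx": 0, "ry": 0, "rz": 0},
    {"x": 10, "y": 0, "z": -1.4, "rx": 0, "ry": 0, "rz": 0},
    {"x": 16, "y": 0, "z": -2.2, "rx": 0, "ry": 0, "rz": 0},
    {"x": 22, "y": 0, "z": -3.1, "rx": 0, "ry": 0, "rz": 0},
    {"x": 28, "y": 0, "z": -3.9, "rx": 0, "ry": 0, "rz": 0},
    {"x": 34, "y": 0, "z": -4.8, "rx": 0, "ry": 0, "rz": 0},
    {"x": 40, "y": 0, "z": -5.6, "rx": 0, "ry": 0, "rz": 0},
    {"x": 46, "y": 0, "z": -6.4, "rx": 0, "ry": 0, "rz": 0},
  ],
)

```text
time: 14.7
tool_pos: [0.6078, 0.0917, 0.1952]
tool_rot: [3.141, -0.461, 0.039]
contact_force: [-7.4, -1.2, -3.5]
opening: 0.0593
grip_force: 40.0
```

arm_command(
  series=[
    {"x": 6, "y": 0, "z": -0.8, "rx": 0, "ry": 0, "rz": 0},
    {"x": 12, "y": 0, "z": -1.7, "rx": 0, "ry": 0, "rz": 0},
    {"x": 18, "y": 0, "z": -2.5, "rx": 0, "ry": 0, "rz": 0},
    {"x": 25, "y": 0, "z": -3.5, "rx": 0, "ry": 0, "rz": 0},
    {"x": 32, "y": 0, "z": -4.5, "rx": 0, "ry": 0, "rz": 0},
    {"x": 40, "y": 0, "z": -5.6, "rx": 0, "ry": 0, "rz": 0},
    {"x": 47, "y": 0, "z": -6.6, "rx": 0, "ry": 0, "rz": 0},
    {"x": 47, "y": 0, "z": -6.6, "rx": 0, "ry": 0, "rz": 0},
  ],
)

```text
time: 15.5
tool_pos: [0.6509, 0.0935, 0.2266]
tool_rot: [3.141, -0.474, 0.038]
contact_force: [0.4, 0.4, -1.3]
opening: 0.0591
grip_force: 40.0
```

```bash
python3 - <<'E'
from plan import *
p=read_camera("top");im=p["pixels"];s=observe()
cv2.imwrite("pics/f.png",cv2.resize(im[90:210,140:250],(550,600),interpolation=2)); 
R0=ori(-8); # plate flat
t=np.array(s["tool_pos"]); row(t+[0,0,.06],Ro.from_euler("xyz",s["tool_rot"]))
# mat centre from contour: fit projected mat rectangle
m=trace(p,"mat")[0]["pixels"].astype(np.uint8)
c=max(cv2.findContours(m,0,2)[0],key=cv2.contourArea); r=cv2.minAreaRect(c);print("px",r)
from scipy.optimize import least_squares
bx=cv2.boxPoints(r); 
def rect(v): return proj(p,Ro.from_euler("z",v[2]).apply(np.array([(a*.1,b*.13,.003) for a,b in((1,1),(1,-1),(-1,-1),(-1,1))]))+[v[0],v[1],0])
def res(v):
    q=rect(v); return [np.min(np.hypot(*(bx-x).T)) for x in q]
o=least_squares(res,[.458,-.251,0]);print("mat",o.x.round(4),o.fun.round(2))
E
```

```text
pos [0.6502 0.0935 0.286 ] row [ 27.3   0.  -53.4] [0. 0. 0.]
px ((331.8465576171875, 222.03465270996094), (101.79230499267578, 78.50843811035156), 5.710592269897461)
mat [ 0.455  -0.2559 -0.0916] [1.24 3.05 0.5  1.8 ]
```

View pics/f.png

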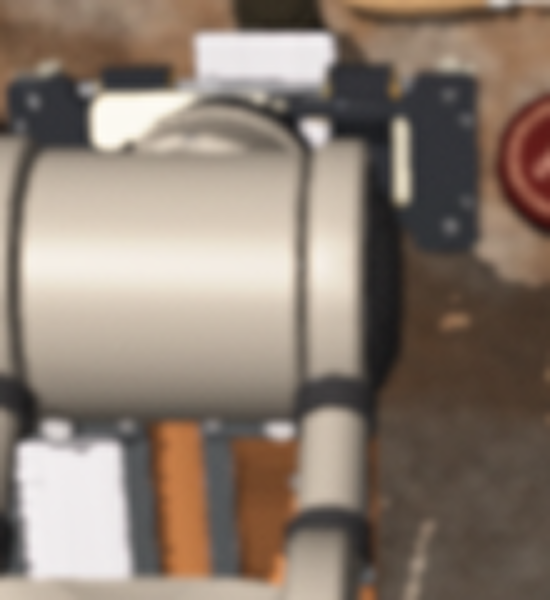

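The plate is clear of the slot, held at (265,60) in the crop, and the long plate is still in its slot. Now I'll plan the carry: lift, draw back in x away from the press, then move across to the mat while flattening the plate.

```bash
python3 - <<'E'
from plan import *
s=observe(); R1=Ro.from_euler("xyz",s["tool_rot"]);t=np.array(s["tool_pos"])
R=ori(-7.9); g=np.array([.472,-.252,.0125]); A=pose_tip(g,R,.0593); B=A+[0,0,.14]
row(t+[0,0,.07],R1); row(np.array([.52,.09,.29]),ori(10)); row(np.array([B[0]+.02,-.05,.28]),R); row(B,R); row(A,R,(B,R)); print(A)
E
```

```text
pos [0.6496 0.0936 0.2955] row [ 31.8   0.  -62.4] [0. 0. 0.]
pos [0.52 0.09 0.29] row [ -86.3   -1.4 -116.3] [ 1.0e-02 -1.7e+01  0.0e+00]
pos [ 0.5001 -0.05    0.28  ] row [-113.2  137.8 -118.8] [ 1.00e-02 -3.49e+01  0.00e+00]
pos [ 0.4801 -0.2517  0.2112] row [-169.1  338.5  -70.1] [ 1.00e-02 -3.49e+01  0.00e+00]
pos [ 0.4801 -0.2517  0.0712] row [ 19.2  -0.  138.7] [0. 0. 0.]
[ 0.48014458 -0.25169036  0.07123721]
```

arm_command(
  series=[
    {"x": 16, "y": 0, "z": -31, "rx": 0, "ry": 0, "rz": 0},
    {"x": 31.8, "y": 0, "z": -62.4, "rx": 0, "ry": 0, "rz": 0},
    {"x": 2, "y": 0, "z": -76, "rx": 0, "ry": -4, "rz": 0},
    {"x": -28, "y": 0, "z": -90, "rx": 0, "ry": -8, "rz": 0},
    {"x": -58, "y": -1, "z": -103, "rx": 0, "ry": -12, "rz": 0},
    {"x": -86.3, "y": -1.4, "z": -116.3, "rx": 0, "ry": -17, "rz": 0},
    {"x": -93, "y": 33, "z": -117, "rx": 0, "ry": -21.5, "rz": 0},
    {"x": -100, "y": 68, "z": -118, "rx": 0, "ry": -26, "rz": 0},
    {"x": -106, "y": 103, "z": -118, "rx": 0, "ry": -30.5, "rz": 0},
    {"x": -113.2, "y": 137.8, "z": -118.8, "rx": 0, "ry": -34.9, "rz": 0},
    {"x": -122, "y": 171, "z": -111, "rx": 0, "ry": -34.9, "rz": 0},
    {"x": -131, "y": 205, "z": -103, "rx": 0, "ry": -34.9, "rz": 0},
    {"x": -141, "y": 238, "z": -94, "rx": 0, "ry": -34.9, "rz": 0},
    {"x": -150, "y": 272, "z": -86, "rx": 0, "ry": -34.9, "rz": 0},
    {"x": -160, "y": 305, "z": -78, "rx": 0, "ry": -34.9, "rz": 0},
    {"x": -169.1, "y": 338.5, "z": -70.1, "rx": 0, "ry": -34.9, "rz": 0},
    {"x": -169.1, "y": 338.5, "z": -70.1, "rx": 0, "ry": -34.9, "rz": 0},
    {"x": -169.1, "y": 338.5, "z": -70.1, "rx": 0, "ry": -34.9, "rz": 0},
  ],
)

```text
time: 17.4
tool_pos: [0.4798, -0.2519, 0.2108]
tool_rot: [-3.141, 0.138, 0.036]
contact_force: [0.5, -0.2, -2.2]
opening: 0.0592
grip_force: 40.0
```

```bash
python3 - <<'E'
from plan import *
p=read_camera("top");s=observe();q=read_camera("side")
a=cv2.resize(p["pixels"][150:280,270:400],(390,390),interpolation=2);b=cv2.resize(q["pixels"][110:240,150:280],(390,390),interpolation=2)
cv2.imwrite("pics/g.png",np.hstack([a,b]))
R=ori(-7.9); g=np.array([.472,-.252,.0125]); row(pose_tip(g,R,.0593),R)
E
```

```text
pos [ 0.4801 -0.2517  0.0712] row [ 18.9   0.9 139. ] [-0.01 -0.04  0.03]
```

View pics/g.png

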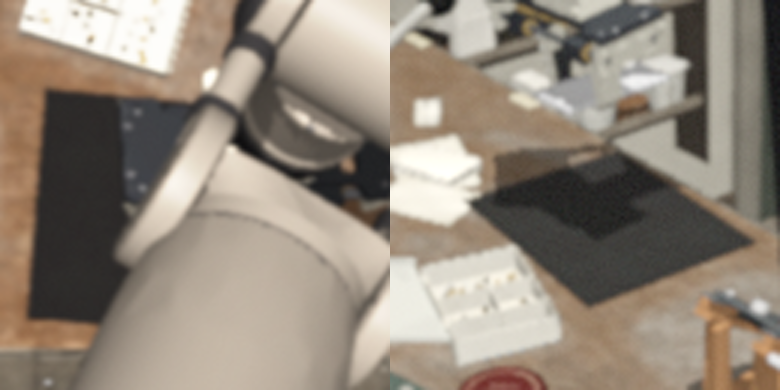

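The gripper is over the middle of the mat, and the side view shows its shadow on the mat. I'll lower it, slowing towards the end.

arm_command(
  series=[
    {"x": 4, "y": 0, "z": 30, "rx": 0, "ry": 0, "rz": 0},
    {"x": 8, "y": 0.5, "z": 60, "rx": 0, "ry": 0, "rz": 0},
    {"x": 12, "y": 1, "z": 88, "rx": 0, "ry": 0, "rz": 0},
    {"x": 15, "y": 1, "z": 110, "rx": 0, "ry": 0, "rz": 0},
    {"x": 17, "y": 1, "z": 123, "rx": 0, "ry": 0, "rz": 0},
    {"x": 18, "y": 1, "z": 131, "rx": 0, "ry": 0, "rz": 0},
    {"x": 18.5, "y": 1, "z": 135, "rx": 0, "ry": 0, "rz": 0},
    {"x": 18.5, "y": 1, "z": 135, "rx": 0, "ry": 0, "rz": 0},
  ],
)

```text
time: 18.3
tool_pos: [0.4804, -0.2526, 0.0754]
tool_rot: [3.141, 0.137, 0.038]
contact_force: [-0.2, 0.6, -1.4]
opening: 0.0592
grip_force: 40.0
```

arm_command(
  series=[
    {"x": 0.1, "y": 0, "z": 1, "rx": 0, "ry": 0, "rz": 0},
    {"x": 0.3, "y": 0, "z": 2, "rx": 0, "ry": 0, "rz": 0},
    {"x": 0.4, "y": 0, "z": 3, "rx": 0, "ry": 0, "rz": 0},
    {"x": 0.5, "y": 0, "z": 4, "rx": 0, "ry": 0, "rz": 0},
    {"x": 0.5, "y": 0, "z": 4, "rx": 0, "ry": 0, "rz": 0},
  ],
)

```text
time: 18.8
tool_pos: [0.48, -0.2527, 0.071]
tool_rot: [3.142, 0.138, 0.038]
contact_force: [-0.1, 0.3, -1.8]
opening: 0.0589
grip_force: 40.0
```

arm_command(
  series=[
    {"x": 0.1, "y": 0, "z": 1, "rx": 0, "ry": 0, "rz": 0},
    {"x": 0.2, "y": 0, "z": 1.5, "rx": 0, "ry": 0, "rz": 0},
    {"x": 0.3, "y": 0, "z": 2, "rx": 0, "ry": 0, "rz": 0},
    {"x": 0.3, "y": 0, "z": 2, "rx": 0, "ry": 0, "rz": 0},
  ],
)

```text
time: 19.2
tool_pos: [0.4801, -0.2527, 0.0692]
tool_rot: [3.141, 0.137, 0.038]
contact_force: [-0.7, 0.1, 2.0]
opening: 0.0593
grip_force: 41.6
```

It has touched the mat, so I'll release.

arm_command(
  series=[
    {"x": 0, "y": 0, "z": 0, "rx": 0, "ry": 0, "rz": 0},
    {"x": 0, "y": 0, "z": 0, "rx": 0, "ry": 0, "rz": 0},
    {"x": 0, "y": 0, "z": 0, "rx": 0, "ry": 0, "rz": 0},
    {"x": 0, "y": 0, "z": 0, "rx": 0, "ry": 0, "rz": 0},
    {"x": 0, "y": 0, "z": 0, "rx": 0, "ry": 0, "rz": 0},
  ],
  hand=80,
  squeeze=5,
)

```text
time: 19.7
tool_pos: [0.4803, -0.2528, 0.0692]
tool_rot: [3.141, 0.137, 0.038]
contact_force: [1.2, 0.7, 4.2]
opening: 0.0799
grip_force: 2.1
```

arm_command(
  series=[
    {"x": 0, "y": 0, "z": -10, "rx": 0, "ry": 0, "rz": 0},
    {"x": 0, "y": 0, "z": -30, "rx": 0, "ry": 0, "rz": 0},
    {"x": 0, "y": 0, "z": -70, "rx": 0, "ry": 0, "rz": 0},
    {"x": 0, "y": 0, "z": -110, "rx": 0, "ry": 0, "rz": 0},
    {"x": 0, "y": 0, "z": -150, "rx": 0, "ry": 0, "rz": 0},
    {"x": 0, "y": -40, "z": -180, "rx": 0, "ry": 0, "rz": 0},
    {"x": 0, "y": -90, "z": -200, "rx": 0, "ry": 0, "rz": 0},
    {"x": 0, "y": -140, "z": -200, "rx": 0, "ry": 0, "rz": 0},
    {"x": 0, "y": -190, "z": -200, "rx": 0, "ry": 0, "rz": 0},
    {"x": 0, "y": -240, "z": -200, "rx": 0, "ry": 0, "rz": 0},
    {"x": 0, "y": -290, "z": -200, "rx": 0, "ry": 0, "rz": 0},
    {"x": 0, "y": -290, "z": -200, "rx": 0, "ry": 0, "rz": 0},
    {"x": 0, "y": -290, "z": -200, "rx": 0, "ry": 0, "rz": 0},
  ],
)

```text
time: 21.0
tool_pos: [0.4961, 0.0393, 0.2674]
tool_rot: [3.141, 0.138, 0.041]
contact_force: [-0.8, -0.5, -0.4]
opening: 0.0798
grip_force: 0.0
```

```bash
python3 - <<'E'
from plan import *
p=read_camera("top")
for q in("short_pattern","short_pattern_mid","mat"):
    print(q,[(np.round(a["point"],4).tolist(),round(a["confidence"],2)) for a in mark_of(p,q)[:2]])
g=cv2.cvtColor(p["pixels"],cv2.COLOR_BGR2GRAY)[183:261,284:380]
c=cv2.findContours((g>130).astype(np.uint8),0,2)[0]
for k in c:
    if cv2.contourArea(k)>100: r=cv2.minAreaRect(k); print("white rect in mat px",np.array(r[0])+[284,183],r[1:])
print("expected mat centre px",proj(p,[.457,-.252,.003]), "plate size px",proj(p,np.array([[.52,-.252,.009],[.395,-.252,.009]])),observe()["contact_force"])
E
```

```text
short_pattern [([0.3862, -0.257, 0.0002], 0.66)]
short_pattern_mid [([0.4523, -0.2522, 0.0072], 0.61), ([0.4841, 0.1956, 0.0341], 0.35)]
mat [([0.4579, -0.2501, 0.0018], 0.96)]
white rect in mat px [331.25547409 223.3979454 ] ((49.59562683105469, 24.612756729125977), 87.87889862060547)
expected mat centre px [[330.62836374 220.87443625]] plate size px [[330.9163969  196.54881779]
 [331.32266307 244.86569475]] [-0.25136499 -0.46446971  0.29739595]
```

The plate lies flat on the mat: its outline measures 49.6×24.6 px as expected, and it is centred within about 6 mm. The arm is clear, so I'm handing in.

```bash
python3 -c "
from cell import *
print(hand_in())"
```

```text
the job is handed in; nothing more can be done
None
```

The short plate is out of the rack and lying flat in the middle of the mat, about 6 mm off centre; the long plate was still in its slot when last checked, and the job was handed in at about 21 s with no result reported back.

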